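# Tip the dressing stone into its green place

## Robot

A 6-joint arm with a two-finger parallel gripper is mounted at the origin on a cart in front of the work surface, level with it; the furniture and walls round the work are solid. World frame = base frame: x ahead of the robot, y to its left, z up, the work surface at z = 0. Lengths are in m, angles in degrees, forces in N, time in s.
With the tool pointing down it reaches from about 0.4 to 0.825 m from the base axis. Payload 7 kg.
Tool frame: the origin (TCP) lies midway between the tips of the shut fingers; the grasp point (between the pads) lies 19 mm behind it; z points along the fingers, y is the direction in which the jaws open and shut (so a half turn about z gives the same grasp; the last joint's range is limited). The gripper opens to 88 mm and grips with 3 to 60 N. Pads are 19 mm wide; open, the fingers measure 130 mm over their backs; the gripper's body (78 mm by 193 mm) begins 47 mm behind the grasp point.
Start: joints at [-57.577, 20.546, 0.682, 0, -70.136, -16.507], TCP at [0.185, -0.649, 0.227] pointing down, gripper open.
Joint ranges: [-176.03, 176.03], [-82.01, 121.73], [-58.28, 71.71], [-173.87, 95.51], [-174.79, -0.11], [-173.66, 173.66]. Speed limits (degrees/s): [136.94, 136.94, 172.46, 180, 180, 180].

## Interface

Orientations are given as [roll, pitch, yaw] about the fixed x, y, z axes, in that order (R = Rz(yaw) Ry(pitch) Rx(roll)).
In Python, from plant import ctrl, snapshot gives the robot as it stands.
- The arm moves only by the shell command python3 -m pendant 'ROWS'. ROWS is JSON, a list of rows, each a list of 7 numbers: the shift along the tool's x, y, z in m, then the turn, a rotation vector about the tool's x, y, z in rad, then the opening, from -1 (shut) to 1 (fully open), so that 0 is half open. In form: [[x, y, z, ax, ay, az, jaw], ...]. A call has 1 to 12 rows; each row is the pose to reach, as a shift and turn from the pose commanded when the call began, along the tool's axes at that moment; what a row does not reach only later rows make up. A row lasts 1/8 s, in which the tool goes at most 62.5 mm and 10.7 degrees, less where a joint would pass 70% of its speed; a pose out of reach is approached as far as the arm can. A call with a gripper value outside its range is refused whole. The fingers move at their own pace and stop on an object; the grip force is fixed at half the most. Time passes only in rows, so rows that repeat a pose let the fingers close. It gives the time, the measured TCP pose, the force and the opening at its end, in the units of the state.
- ctrl.get_obs(): the state, without advancing time (a new reading comes with each control period).
- snapshot(name): name is "scene" or "top" or "wrist"; returns a dict with "image" (420x560x3 uint8, blue, green, red), "mtx" (3x3 intrinsics, pixels), "eye" and "attitude" of the camera in the world; the wrist camera has in their place "tool_from_camera" (4x4, takes a point from camera to tool coordinates, whose origin is the TCP and whose axes are the flange's). Camera axes: x right, y up, looking along -z (the intrinsics and any distortion apply to the point x, -y, -z); pixel columns grow to the right and rows downward; lengths in m; the calibration is good to about 2 mm. A picture is of the moment at which its call begins: read the wrist's pose just before it. There is no depth.
- ctrl.close_job(): hands the job in, once; it reports no verdict.
The state is a dict: "clock": time; "joint_pos": joint angles; "qvel": joint speeds; "tau": joint torques, N m; "tool_pos": TCP position; "orientation": TCP orientation; "force": force on the tool from outside, world axes, zero at the start; "moment": the same for the moment, N m; "opening": finger opening in m.
Only numpy, scipy, OpenCV 4.12 (cv2) and the standard library are available. Lean on these libraries where they do the work, as an engineer would, in place of code of your own. Each camera call takes 0.05 s, during which the arm holds its last target.

## Task

The dressing stone has been left standing on end between two painted places on the mat, where it is easily knocked off the bench. With the fingertips, gently push it near its top so that it topples, where it stands, towards the green frame; then push it along by its end until the whole stone lies flat inside the green frame. Only push it: do not pinch, lift or slide it about while it stands, and leave the tin, the V block and the casting where they are.

Things in the scene. Friction and masses are not known exactly. Their poses are not given: they have to be found in the camera images.
- station: Fixed flat black rubber mat on the bench, 114 x 400 x 6 mm (its x, y, z), its top 6 mm above the bench; it carries both painted places. Origin at the centre of its underside; its y axis is its long axis, along which the stone and both places lie in a row.
- green_place: Green painted rectangular outline on the mat (flat, nothing to catch on): opening 80 mm along its x, 150 mm along its y, lines 8 mm wide round that. Origin at the middle of the outline, on the mat's top (6 mm above the bench); 105 mm from the mat's centre along the mat's y, to one side or the other.
- yellow_place: Yellow painted outline of the same size on the other side of the stone, the wrong place. Origin at its middle, on the mat's top.
- stone_mid (a point): Centre of the loose dressing stone, a plain two-layer bar (red-brown and grey), 24 x 100 x 22 mm along its x, y, z, 0.13 to 0.2 kg. At the start it stands on end near the mat's centre, 100 mm tall, y axis up, z axis (the 22 mm way) level along the mat's length within 0.1 rad, so that its flat sides face the two places. Lying, it is 22 mm high with y level.
- stone_top (a point): Centre of the stone's end face that is up at the start, 50 mm from stone_mid along the stone's +y; same axes. Pushed near here, the stone passes its balance after about 20 mm and falls over by itself.
- stone_foot (a point): Centre of the stone's end face that stands on the mat at the start, 50 mm from stone_mid along the stone's -y; same axes. After toppling, this end lies short of the frame, roughly 10 to 30 mm outside its opening.
- tin: Bystander: round tin with green lid, 67 mm across, 37 mm high, loose, beyond the mat's far long edge. Origin at the centre of its underside.
- vee: Bystander: steel V block 45 x 50 x 40 mm, loose, beyond the mat's far long edge. Origin at the centre of its underside.
- casting: Bystander: small grey die-cast cover, 64 x 73 x 33 mm, loose, beyond the mat's far long edge. Origin at the centre of its underside.
There are look-alikes about, which are no part of the job. There is more than one size of the part that bears stone_mid; the job needs the smallest.

How it is judged:
By the outcome, as a careful person would: the job done as asked, in the order asked, and still so for the second after the job is handed in, with the robot touching nothing.
It also fails if it takes over 38 s, if anything falls off the work surface, if the arm or the gripper's body presses on something with over 40 N, if the wrist force passes 120 N, or if a joint passes its speed limit or range.

## Working session

There is one attempt and no reset: what is moved stays moved. The work goes in short steps, Python scripts to look and compute and a shell command to move; the robot and the scene stay as the last step left them, time stands still between calls to the robot, and variables do not carry over. Pictures are saved under pics/ and viewed, and the job is handed in when it is done.

```bash
ls; mkdir -p pics
python3 - <<'E'
from plant import ctrl, snapshot
import cv2,json
print(ctrl.get_obs())
for n in ["scene","top","wrist"]:
    s=snapshot(n); cv2.imwrite(f"pics/{n}0.png",s["image"])
    print(n,{k:(v.tolist() if hasattr(v,'tolist') else v) for k,v in s.items() if k!="image"})
E
```

```text
pics
{'clock': 0.0, 'joint_pos': array([-5.75774726e+01,  2.05915007e+01,  6.32792325e-01, -2.04419983e-02,
       -7.01352932e+01, -1.65073132e+01]), 'qvel': array([-0.05790846,  0.03201061,  0.03170856,  0.02769119,  0.00378358,
       -0.00723726]), 'tau': array([-7.63051848e-04, -5.82726753e+01,  2.93056512e+01,  6.99719444e+00,
        6.95014576e-03, -1.33099084e-04]), 'tool_pos': array([ 0.18493737, -0.64865483,  0.22561348]), 'orientation': array([ 1.79904412e+02, -8.28741120e-03, -1.64091741e+02]), 'force': array([0.19616425, 0.66859875, 0.90178835]), 'moment': array([ 0.02291523, -0.00103284, -0.01476905]), 'opening': 0.08758340686162833}
scene {'mtx': [[495.26948653260257, 0.0, 275.3374193741955], [0.0, 495.26948653260257, 209.28275346353254], [0.0, 0.0, 1.0]], 'eye': [0.6729603239997639, -0.6810286821774028, 0.44914443557632583], 'attitude': [63.721066116566256, 1.3889846845942488, 5.579797104752862]}
top {'mtx': [[430.7819870659344, 0.0, 283.20257533315146], [0.0, 430.7819870659344, 216.31879186024784], [0.0, 0.0, 1.0]], 'eye': [0.49338179466944204, 0.05430672163957348, 1.0104196638254956], 'attitude': [5.203848040198611, 0.846413406257504, -88.68660390914108]}
wrist {'mtx': [[327.5993895542176, 0.0, 282.23150130032735], [0.0, 327.5993895542176, 207.13660429308896], [0.0, 0.0, 1.0]], 'tool_from_camera': [[-0.00027743665230888604, 0.9580896947523775, 0.28646825275796356, 0.07784734408850646], [0.9999996657381267, 0.000486138905795575, -0.0006574135684325655, 0.0008054578329909079], [-0.0007691245280466183, 0.28646797461192913, -0.9580895093722716, -0.15830621050306143], [0.0, 0.0, 0.0, 1.0]]}
```

View pics/scene0.png

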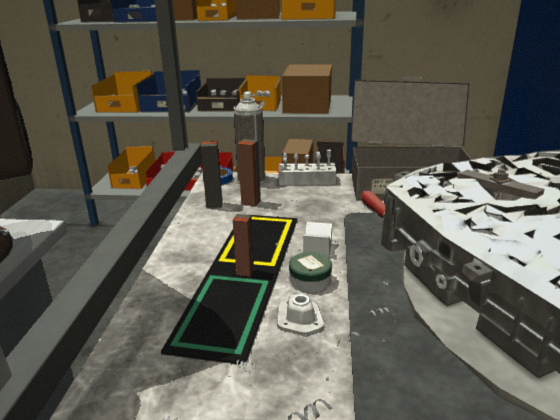

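View pics/top0.png

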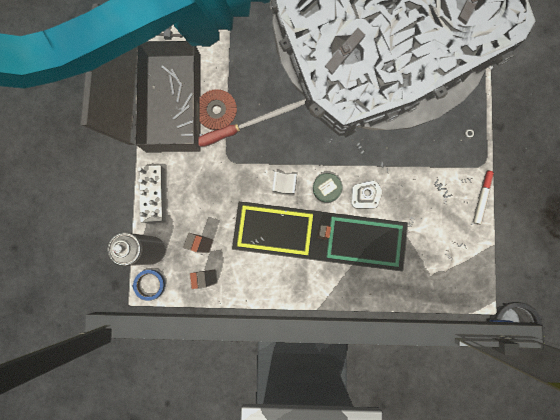

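View pics/wrist0.png

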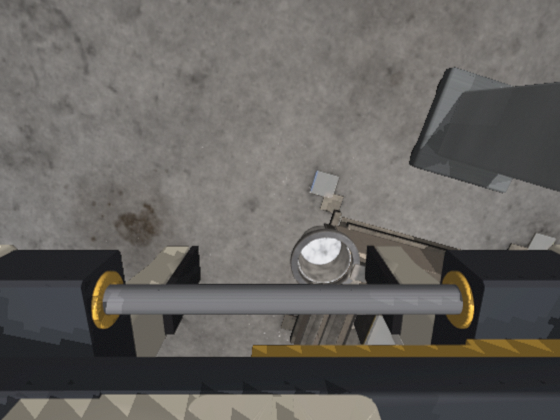

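Scene view: the standing small stone is at about (243,245) with the green frame nearest the camera (230,310) and yellow behind (255,240). The two larger stones are at (211,175) and (249,175). Top view: stone at (325,231), green frame to the right (366,242). I'll zoom in and set up the geometry.

```bash
cat > h.py <<'E'
import numpy as np, cv2
from scipy.spatial.transform import Rotation as R
from plant import ctrl, snapshot
def cam(n):
    o=ctrl.get_obs(); s=snapshot(n)
    if n=="wrist":
        T=np.eye(4);T[:3,:3]=R.from_euler('xyz',o['orientation'],degrees=True).as_matrix();T[:3,3]=o['tool_pos']
        C=T@np.array(s['tool_from_camera']);Rc,e=C[:3,:3],C[:3,3]
    else: Rc=R.from_euler('xyz',s['attitude'],degrees=True).as_matrix();e=np.array(s['eye'])
    return dict(K=np.array(s['mtx']),R=Rc,e=e,im=s['image'])
def ray(c,p):
    d=np.linalg.inv(c['K'])@np.array([p[0],p[1],1.]); return c['R']@np.array([d[0],-d[1],-d[2]])
def onz(c,p,z):
    d=ray(c,p); return c['e']+d*(z-c['e'][2])/d[2]
def tri(cs,ps):
    A=np.zeros((3,3));b=np.zeros(3);D=[]
    for c,p in zip(cs,ps):
        d=ray(c,p);d/=np.linalg.norm(d);P=np.eye(3)-np.outer(d,d);A+=P;b+=P@c['e'];D.append((P,c['e']))
    x=np.linalg.solve(A,b); return x,[float(np.linalg.norm(P@(x-e))) for P,e in D]
def proj(c,X):
    v=c['R'].T@(np.array(X)-c['e']); q=c['K']@np.array([v[0],-v[1],-v[2]]); return q[:2]/q[2]
def crop(c,f,x0,y0,x1,y1,k):
    cv2.imwrite(f,cv2.resize(c['im'][y0:y1,x0:x1],None,fx=k,fy=k,interpolation=cv2.INTER_CUBIC))
E
python3 - <<'E'
from h import *
t=cam("top");s=cam("scene")
crop(t,"pics/t1.png",225,155,425,285,4);crop(s,"pics/s1.png",150,200,350,360,3.7)
for X in [(.45,-.1,0),(.5,.1,0),(0,0,0)]: print(proj(t,X),proj(s,X))
E
```

```text
[355.67838569 275.85002452] [171.74381342 303.55709274]
[270.11953729 252.2618133 ] [229.01788568 238.12046423]
[309.16844687 478.21318411] [-61.29623414 258.52235734]
```

View pics/t1.png

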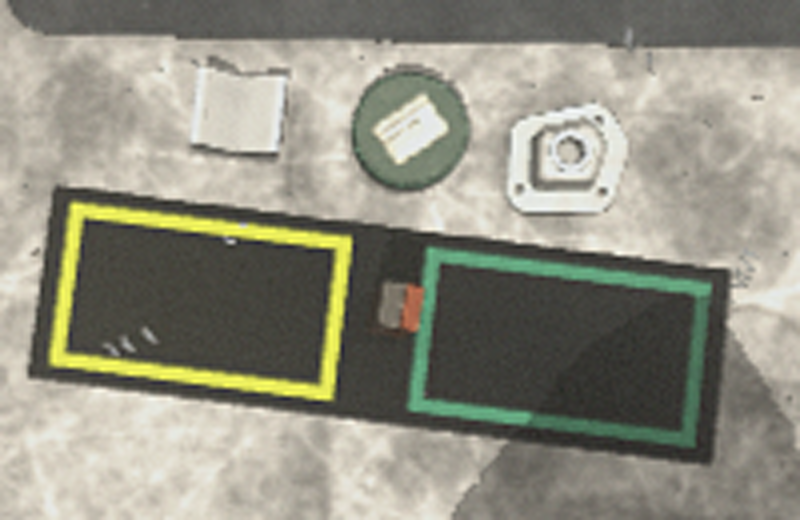

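View pics/s1.png

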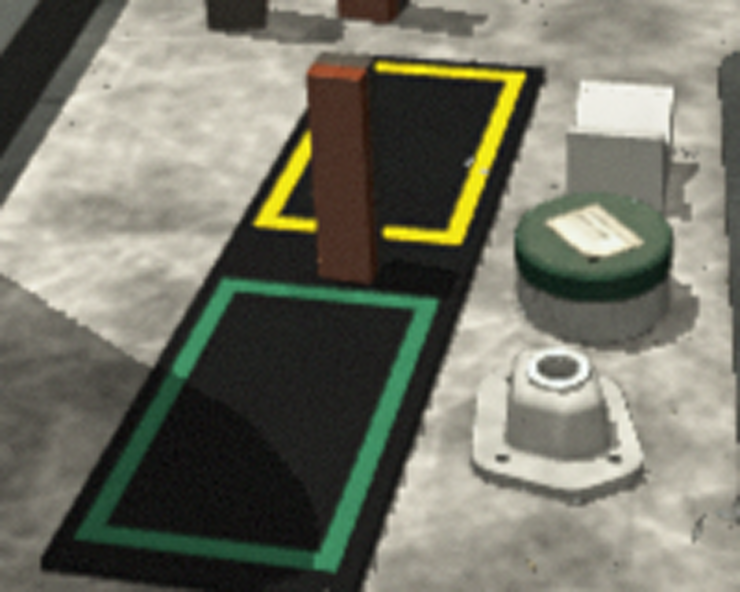

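Run:
```python
from h import *
np.set_printoptions(precision=4,suppress=True)
t=cam("top");s=cam("scene")
T=lambda u,v:(225+u/4,155+v/4)
S=lambda u,v:(150+u/3.7,200+v/3.7)
g=[]
for a,b in [((428,247),(438,298)),((713,284),(335,571)),((697,447),(77,537)),((409,410),(225,279))]:
    x,r=tri([t,s],[T(*a),S(*b)]);g.append(onz(t,T(*a),.006));print("green outer",x,r,g[-1],onz(s,S(*b),.006))
g=np.array(g);print("green centre",g.mean(0))
d=(g[1]+g[2]-g[0]-g[3]);d/=np.linalg.norm(d);print("mat dir",d,np.degrees(np.arctan2(d[1],d[0])))
y=np.array([onz(t,T(*p),.006) for p in [(68,201),(353,237),(333,401),(50,365)]]);print("yellow",y.mean(0))
print("mat centre",(y.mean(0)+g.mean(0))/2)
print("stone top",tri([t,s],[T(402,307),S(343,63)]),onz(t,T(402,307),.106),onz(s,S(343,63),.106))
print("stone foot front mid",onz(s,S(348,281),.006))
print("toe corners",onz(s,S(319,277),.006),onz(s,S(376,284),.006))
print("top front corners",onz(s,S(309,67),.106),onz(s,S(370,72),.106))
# beam: top view and scene
for n,p in dict(tl=(90,315),tr=(540,325),br=(540,345)).items(): 
    for z in (0,.1,.3): print(n,z,onz(t,p,z))
for X in [(.24,-.3,z) for z in (0,.1,.2,.3)]: print(proj(t,X),proj(s,X))
o=ctrl.get_obs();print(o['clock'],o['tool_pos'],o['orientation'])
```

```text
green outer [ 0.5874 -0.0424  0.0074] [0.0015425817737872692, 0.0015425817737873388] [ 0.586  -0.0428  0.006 ] [ 0.5886 -0.04    0.006 ]
green outer [ 0.5697 -0.2077  0.0077] [0.0019582799052034134, 0.001958279905203408] [ 0.5679 -0.2086  0.006 ] [ 0.5712 -0.2055  0.006 ]
green outer [ 0.4757 -0.1979  0.0082] [0.002365747735537687, 0.0023657477355375173] [ 0.4735 -0.1992  0.006 ] [ 0.4771 -0.1951  0.006 ]
green outer [ 0.493  -0.0325  0.0064] [0.002150447871185069, 0.0021504478711852314] [ 0.4909 -0.033   0.006 ] [ 0.4949 -0.0315  0.006 ]
green centre [ 0.5296 -0.1209  0.006 ]
mat dir [-0.1063 -0.9943  0.    ] -96.0994397463703
yellow [0.5517 0.0892 0.006 ]
mat centre [ 0.5406 -0.0159  0.006 ]
stone top (array([ 0.5474, -0.0194,  0.1059]), [0.002616507793802764, 0.0026165077938027858]) [ 0.5448 -0.0199  0.106 ] [ 0.55   -0.0189  0.106 ]
stone foot front mid [ 0.5485 -0.0297  0.006 ]
toe corners [ 0.5354 -0.0274  0.006 ] [ 0.5608 -0.0312  0.006 ]
top front corners [ 0.5365 -0.0232  0.106 ] [ 0.5623 -0.0263  0.106 ]
tl 0 [0.3453 0.5147 0.    ]
tl 0.1 [0.3599 0.4692 0.1   ]
tl 0.3 [0.3893 0.378  0.3   ]
tr 0 [ 0.3486 -0.5205  0.    ]
tr 0.1 [ 0.363  -0.4636  0.1   ]
tr 0.3 [ 0.3916 -0.3499  0.3   ]
br 0 [ 0.304  -0.5192  0.    ]
br 0.1 [ 0.3227 -0.4624  0.1   ]
br 0.3 [ 0.3602 -0.3489  0.3   ]
[443.3369 371.2662] [-51.1391 400.8336]
[460.7788 384.3937] [-80.309  333.8917]
[482.6847 400.881 ] [-114.7242  254.9121]
[511.0197 422.2072] [-155.9394  160.3272]
0.35 [ 0.1851 -0.649   0.2263] [ 179.9775   -0.0009 -164.088 ]
```

Run:
```python
from h import *
t=cam("top");s=cam("scene")
crop(t,"pics/t2.png",60,270,560,420,1.6);crop(s,"pics/s2.png",0,100,260,420,1.85)
```

```text
(no output)
```

View pics/t2.png

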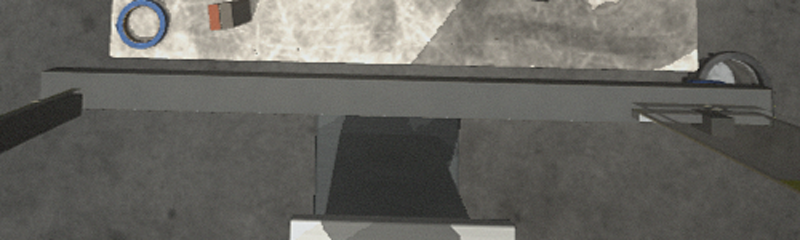

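View pics/s2.png

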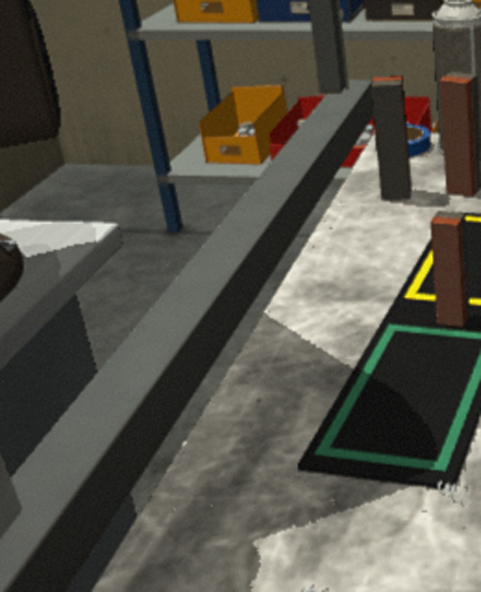

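Run:
```python
from h import *
t=cam("top");s=cam("scene")
T=lambda u,v:(60+u/1.6,270+v/1.6);S=lambda u,v:(u/1.85,100+v/1.85)
for (a,b,l) in [((45,72),(770,91),[(350,105),(200,300),(100,435)]),((45,92),(770,122),[(310,105),(100,330)])]:
    n=np.cross(ray(t,T(*a)),ray(t,T(*b)))
    for p in l:
        d=ray(s,S(*p));k=n@(t['e']-s['e'])/(n@d);print((s['e']+k*d).round(3))
```

```text
[0.352 0.402 0.046]
[ 0.353 -0.08   0.056]
[ 0.353 -0.243  0.056]
[0.328 0.319 0.076]
[ 0.322 -0.17   0.087]
```

Run:
```python
from h import *
t=cam("top");s=cam("scene")
for y in (.45,-.3,-.36,-.42,-.5):
  for z in (.07,.2,.4,.6): print((.32,y,z),proj(t,(.32,y,z)).round(),proj(s,(.32,y,z)).round())
im=cv2.resize(t['im'][280:420,400:560],None,fx=5,fy=5,interpolation=cv2.INTER_CUBIC)
cv2.imwrite("pics/t3.png",cv2.convertScaleAbs(im[:600],alpha=2))
w=cam("wrist"); print(ctrl.get_obs()['clock'])
```

```text
(0.32, 0.45, 0.07) [104. 332.] [180. 140.]
(0.32, 0.45, 0.2) [ 74. 345.] [174.  87.]
(0.32, 0.45, 0.4) [  2. 374.] [164.  -7.]
(0.32, 0.45, 0.6) [-141.  433.] [ 151. -117.]
(0.32, -0.3, 0.07) [455. 341.] [ -3. 359.]
(0.32, -0.3, 0.2) [482. 355.] [-40. 257.]
(0.32, -0.3, 0.4) [547. 389.] [-116.   44.]
(0.32, -0.3, 0.6) [680. 458.] [-237. -293.]
(0.32, -0.36, 0.07) [483. 342.] [-40. 402.]
(0.32, -0.36, 0.2) [515. 356.] [-85. 294.]
(0.32, -0.36, 0.4) [592. 391.] [-186.   56.]
(0.32, -0.36, 0.6) [748. 460.] [-356. -346.]
(0.32, -0.42, 0.07) [512. 343.] [-85. 456.]
(0.32, -0.42, 0.2) [548. 357.] [-144.  341.]
(0.32, -0.42, 0.4) [637. 392.] [-281.   74.]
(0.32, -0.42, 0.6) [816. 462.] [-539. -429.]
(0.32, -0.5, 0.07) [550. 344.] [-166.  553.]
(0.32, -0.5, 0.2) [593. 358.] [-255.  429.]
(0.32, -0.5, 0.4) [696. 394.] [-481.  110.]
(0.32, -0.5, 0.6) [908. 465.] [-1018.  -646.]
0.7
```

View pics/t3.png

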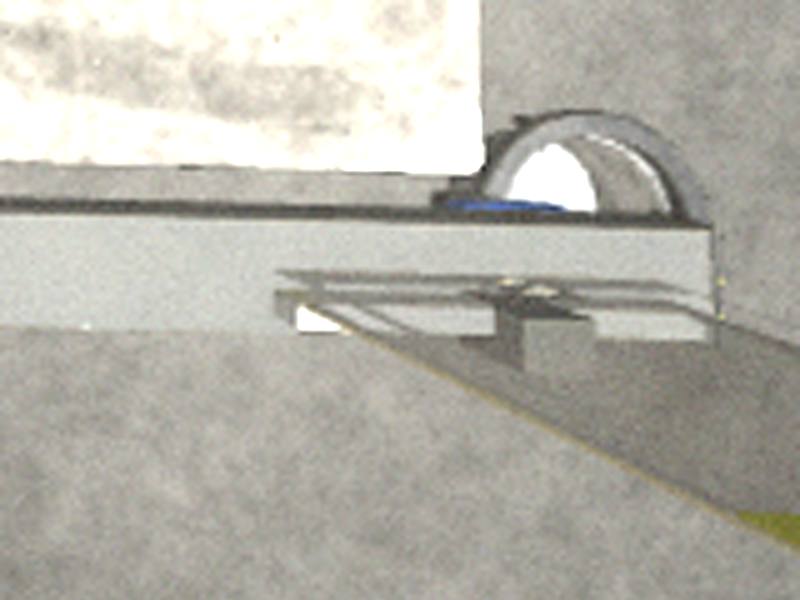

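The stone tip is at (0.547, -0.019, 0.106) and the green centre is near (0.530, -0.120), so the push direction is (-0.106, -0.994). In the top view there is a see-through guard panel standing on the front beam, about (460–560, 335–390). It has a yellow cap at roughly z = 0.39, and it stands between the arm and the work. I'll rise first and then look.

```bash
python3 -m pendant '[[0,0,-0.05,0,0,0,-1],[0,0,-0.11,0,0,0,-1],[0,0,-0.17,0,0,0,-1],[0,0,-0.23,0,0,0,-1],[0,0,-0.28,0,0,0,-1],[0,0,-0.28,0,0,0,-1]]'
python3 - <<'E'
from h import *
w=cam("wrist");t=cam("top");cv2.imwrite("pics/w1.png",w['im']);cv2.imwrite("pics/t4.png",t['im'])
o=ctrl.get_obs();print(o['clock'],o['joint_pos'].round(1))
E
```

```text
clock: 1.45
tool_pos: [0.1849, -0.6498, 0.5117]
orientation: [-179.5, 0.1, -164.1]
force: [0.3, 0.2, -0.6]
opening: 0.0334
1.55 [ -57.6   19.3   34.1   -0.  -104.7  -16.5]
```

View pics/w1.png

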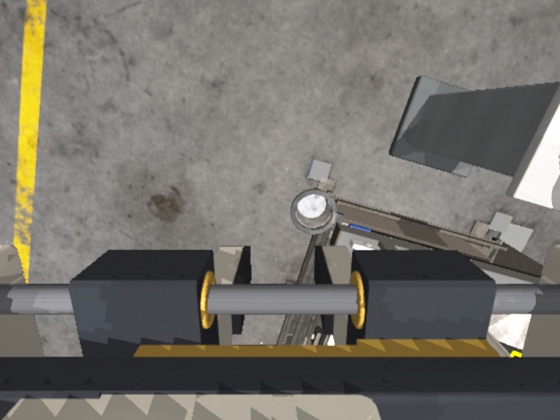

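View pics/t4.png

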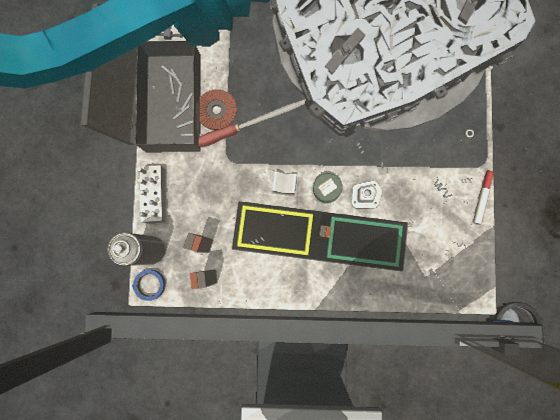

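Run:
```python
from h import *
w=cam("wrist");t=cam("top")
for y in (-.3,-.36,-.42,-.48):
  for z in (.07,.2,.38): print((.33,y,z),proj(w,(.33,y,z)).round(),proj(t,(.33,y,z)).round())
im=w['im'][150:300,290:560];cv2.imwrite("pics/w2.png",cv2.convertScaleAbs(cv2.resize(im,None,fx=2.9,fy=2.9,interpolation=cv2.INTER_CUBIC),alpha=1.5))
```

```text
(0.33, -0.3, 0.07) [429. 271.] [455. 337.]
(0.33, -0.3, 0.2) [463. 309.] [482. 350.]
(0.33, -0.3, 0.38) [549. 404.] [538. 378.]
(0.33, -0.36, 0.07) [401. 264.] [483. 337.]
(0.33, -0.36, 0.2) [429. 300.] [515. 351.]
(0.33, -0.36, 0.38) [499. 392.] [582. 379.]
(0.33, -0.42, 0.07) [373. 256.] [512. 338.]
(0.33, -0.42, 0.2) [394. 291.] [548. 352.]
(0.33, -0.42, 0.38) [449. 380.] [625. 380.]
(0.33, -0.48, 0.07) [344. 249.] [540. 339.]
(0.33, -0.48, 0.2) [359. 282.] [581. 353.]
(0.33, -0.48, 0.38) [397. 367.] [668. 381.]
```

View pics/w2.png

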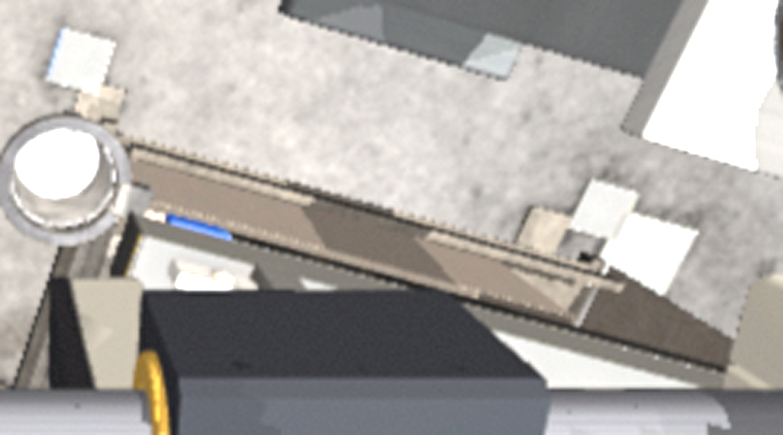

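Run:
```python
from h import *
w=cam("wrist");t=cam("top")
W=lambda u,v:(290+u/2.9,150+v/2.9)
V=lambda u,v:(400+u/5,280+v/5)
print("ring",tri([w,t],[(313,210),V(595,205)]))
print("blue",tri([w,t],[W(195,226),V(500,207)]))
print("beam end",tri([w,t],[W(125,135),V(715,335)]))
print("beam end far",tri([w,t],[W(145,215),V(715,228)]))
print("block",tri([w,t],[W(545,232),V(545,345)]), tri([w,t],[W(610,210),V(320,320)]))
print("panel near-bottom corner",tri([w,t],[W(620,285),V(285,275)]),tri([w,t],[W(620,285),V(285,300)]))
print(ctrl.get_obs()['clock'])
```

```text
ring (array([ 0.33101582, -0.53157686, -0.12306304]), [0.01039011969575888, 0.010390119695758936])
blue (array([ 0.33131733, -0.43972731, -0.04131002]), [0.02005735020133577, 0.020057350201335887])
beam end (array([ 0.27489182, -0.52380212, -0.01755917]), [0.024465104569902165, 0.024465104569902137])
beam end far (array([ 0.3247458 , -0.50111412,  0.01867915]), [0.02938123564115767, 0.029381235641157667])
block (array([ 0.26425601, -0.34185638,  0.17732592]), [0.0667494325188875, 0.06674943251888765]) (array([ 0.25560476, -0.27831849,  0.12968549]), [0.07264390515237618, 0.07264390515237622])
panel near-bottom corner (array([ 0.28540456, -0.25896212,  0.14285801]), [0.06299339312895076, 0.06299339312895065]) (array([ 0.28051568, -0.25933919,  0.1442562 ]), [0.05840479905657171, 0.05840479905657159])
1.75
```

The projections don't settle the height of the guard panel's cap. I'll rise a bit more and yaw the wrist camera so it looks at the panel before crossing.

```bash
python3 -m pendant '[[0,0,-0.03,0,0,0.17,-1],[0,0,-0.06,0,0,0.34,-1],[0,0,-0.09,0,0,0.51,-1],[0,0,-0.09,0,0,0.68,-1],[0,0,-0.09,0,0,0.85,-1],[0,0,-0.09,0,0,1.02,-1],[0,0,-0.09,0,0,1.19,-1],[0,0,-0.09,0,0,1.33,-1],[0,0,-0.09,0,0,1.33,-1]]'
python3 - <<'E'
from h import *
w=cam("wrist");cv2.imwrite("pics/w3.png",w['im'])
o=ctrl.get_obs();print(o['clock'],o['joint_pos'].round(1))
for X in [(.33,-.3,.07),(.33,-.3,.38),(.33,-.48,.07),(.33,-.48,.38)]: print(X,proj(w,X).round())
E
```

```text
clock: 2.88
tool_pos: [0.1851, -0.6492, 0.5959]
orientation: [-180.0, -0.1, 119.8]
force: [-0.1, 0.2, 0.2]
opening: -0.0
2.925 [ -57.6   23.7   52.7   -0.  -119.   -92.5]
(0.33, -0.3, 0.07) [442.  25.]
(0.33, -0.3, 0.38) [593. -56.]
(0.33, -0.48, 0.07) [387. 112.]
(0.33, -0.48, 0.38) [473. 113.]
```

View pics/w3.png

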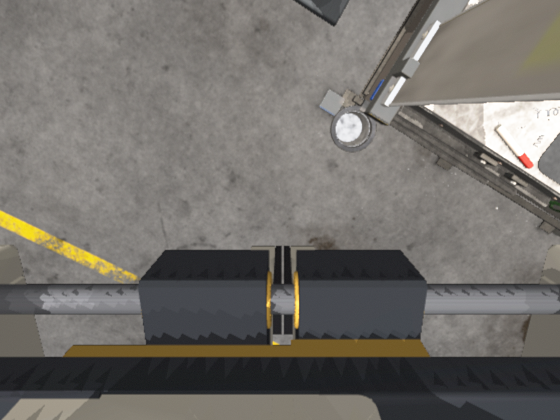

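The wrist view shows the guard panel standing from the beam up past the right image border, (390,105) to (560,100). That makes it taller than I guessed. I'll turn a little further to find its top.

```bash
python3 -m pendant '[[0,0,-0.02,0,0,0.17,-1],[0,0,-0.04,0,0,0.34,-1],[0,0,-0.06,0,0,0.51,-1],[0,0,-0.06,0,0,0.68,-1],[0,0,-0.06,0,0,0.70,-1]]'
python3 - <<'E'
from h import *
w=cam("wrist");cv2.imwrite("pics/w4.png",w['im'])
o=ctrl.get_obs();print(o['clock'],o['joint_pos'].round(1))
for y in (-.3,-.48):
  for z in (.07,.38,.5,.6): print(y,z,proj(w,(.33,y,z)).round())
E
```

```text
clock: 3.55
tool_pos: [0.1845, -0.6467, 0.6526]
orientation: [180.0, 0.1, 79.8]
force: [0.4, 0.0, 0.1]
opening: 0.0004
3.6 [-5.750e+01  2.970e+01  7.170e+01  1.000e-01 -1.318e+02 -1.327e+02]
-0.3 0.07 [325. -49.]
-0.3 0.38 [ 364. -191.]
-0.3 0.5 [ 408. -352.]
-0.3 0.6 [ 509. -723.]
-0.48 0.07 [337.  52.]
-0.48 0.38 [381.   8.]
-0.48 0.5 [423. -35.]
-0.48 0.6 [ 503. -116.]
```

View pics/w4.png

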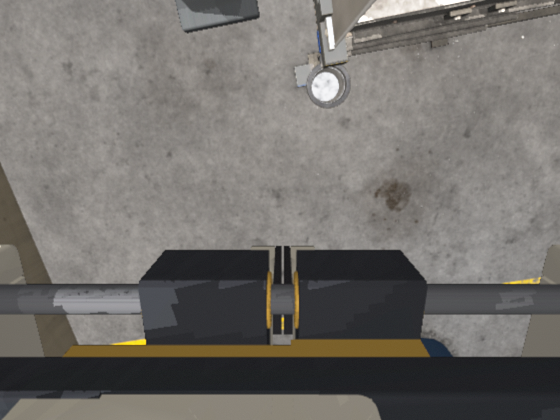

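```bash
cat >> h.py <<'E'
def arm(q2,q3,p):
    a1,L2,L3,a3,d=p; e=np.radians(q3-q2); q=np.radians(q2)
    return a1+L2*np.sin(q)+L3*np.cos(e)-a3*np.sin(e), d+L2*np.cos(q)+L3*np.sin(e)+a3*np.cos(e)
E
python3 - <<'E'
from h import *
from scipy.optimize import least_squares
D=[(20.57,.66,.6746,.2263),(19.3,34.1,.6756,.5117),(23.7,52.7,.675,.5959),(29.7,71.7,.6725,.6526)]
f=lambda p:np.concatenate([np.array(arm(a,b,p))-np.array([r,z]) for a,b,r,z in D])
for x0 in [(.1,.4,.4,.05,.0),(0,.4,.4,0,.1),(.15,.45,.5,.1,-.1)]:
    s=least_squares(f,x0);print(s.x.round(3),s.cost)
    p=s.x
    for r,z in [(.36,.45),(.3,.5),(.25,.55),(.3,.6),(.3,.4)]:
        q=least_squares(lambda q:np.array(arm(q[0],q[1],p))-[r,z],(-20,10));print(r,z,q.x.round(1),q.x[0]-q.x[1]-90,q.cost)
E
```

```text
[ 0.018  0.627  0.464  0.002 -0.203] 8.359197065329786e-06
0.36 0.45 [-11.1  -6.6] -94.50462800822427 4.3272380126470946e-23
0.3 0.5 [-15.9  -3.6] -102.2675728425468 1.6970498179139297e-14
0.25 0.55 [-19.   1.] -110.00989606523687 1.6303946156417707e-18
0.3 0.6 [-13.   11.3] -114.26795116948813 3.2722947832300782e-19
0.3 0.4 [-16.9 -16.7] -90.22764061712142 1.0473010297886698e-21
[ 0.018  0.627  0.464  0.002 -0.203] 8.359197065327902e-06
0.36 0.45 [-11.1  -6.6] -94.5046283077376 4.448012895186641e-23
0.3 0.5 [-15.9  -3.6] -102.2675732315979 1.695278277963354e-14
0.25 0.55 [-19.   1.] -110.00989653452532 1.6469807794124912e-18
0.3 0.6 [-13.   11.3] -114.26795156362893 3.242850687645601e-19
0.3 0.4 [-16.9 -16.7] -90.22764097491351 1.0532920848164399e-21
[ 0.018  0.627  0.464  0.002 -0.203] 8.359197065330321e-06
0.36 0.45 [-11.1  -6.6] -94.50462857628837 4.514387565162127e-23
0.3 0.5 [-15.9  -3.6] -102.26757351919437 1.6952877307327e-14
0.25 0.55 [-19.   1.] -110.00989683421506 1.679917829383626e-18
0.3 0.6 [-13.   11.3] -114.26795180413708 3.256047043293382e-19
0.3 0.4 [-16.9 -16.7] -90.22764130791282 1.0388611390054672e-21
```

The panel rises above z = 0.5, so I won't fly over it. I fitted the arm geometry, and a radius of 0.28 m at z = 0.5 is reachable. I'll tuck in and swing past behind the panel.

```bash
python3 -m pendant '[[0.039,-0.019,0.016,0,0,-0.17,-1],[0.078,-0.038,0.033,0,0,-0.34,-1],[0.117,-0.057,0.05,0,0,-0.51,-1],[0.156,-0.076,0.066,0,0,-0.68,-1],[0.195,-0.095,0.083,0,0,-0.85,-1],[0.234,-0.114,0.1,0,0,-1.02,-1],[0.273,-0.133,0.116,0,0,-1.19,-1],[0.312,-0.152,0.133,0,0,-1.36,-1],[0.352,-0.172,0.15,0,0,-1.53,-1],[0.352,-0.172,0.15,0,0,-1.7,-1],[0.352,-0.172,0.15,0,0,-1.87,-1],[0.352,-0.172,0.15,0,0,-2.0,-1]]'; python3 -c "
from h import *
print(ctrl.get_obs()['joint_pos'].round(1))"
```

```text
clock: 5.1
tool_pos: [0.0783, -0.2693, 0.5024]
orientation: [-179.7, 0.1, -165.2]
force: [0.2, 0.5, -0.5]
opening: 0.0005
[-3.040e+01 -2.380e+01 -7.400e+00  1.000e-01 -1.061e+02 -4.480e+01]
```

```bash
python3 -m pendant '[[-0.035,0.015,0,0,0,-0.1,-1],[-0.07,0.03,0,0,0,-0.2,-1],[-0.106,0.044,0,0,0,-0.3,-1],[-0.156,0.077,0,0,0,-0.41,-1],[-0.206,0.11,0,0,0,-0.52,-1],[-0.256,0.144,0,0,0,-0.63,-1],[-0.307,0.177,0,0,0,-0.74,-1],[-0.353,0.177,0.03,0,0,-0.85,-1],[-0.4,0.176,0.07,0,0,-0.96,-1],[-0.445,0.175,0.11,0,0,-1.07,-1],[-0.49,0.174,0.15,0,0,-1.18,-1],[-0.537,0.173,0.19,0,0,-1.206,-1]]'; python3 -c "
from h import *
print(ctrl.get_obs()['joint_pos'].round(1))
w=cam('wrist');cv2.imwrite('pics/w5.png',w['im'])
s=cam('scene');cv2.imwrite('pics/s5.png',s['im'])"
```

```text
clock: 6.6
tool_pos: [0.5583, 0.0294, 0.3105]
orientation: [-179.9, -0.1, -96.3]
force: [0.5, 1.1, 1.2]
opening: 0.0005
[ 23.2   7.   -6.4   0.2 -76.5 -29.5]
```

View pics/w5.png

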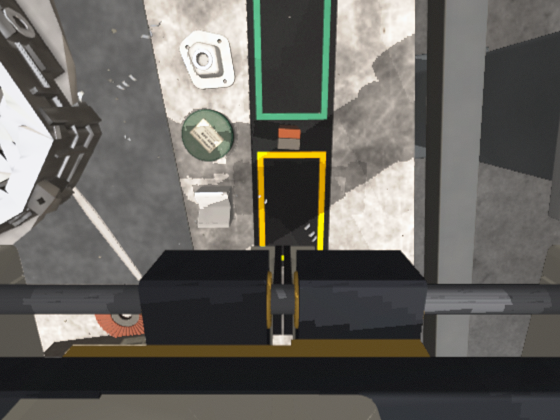

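View pics/s5.png

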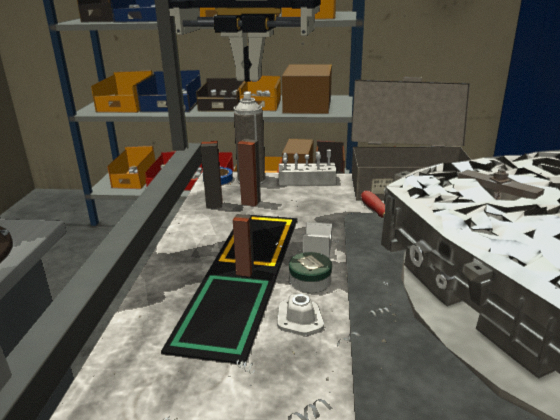

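The crossing was clean. Wrist view: stone top at (289,138), green frame ahead of it (292,60). I'll cross-check the stone position with the wrist camera.

Run:
```python
from h import *
w=cam('wrist');s=cam('scene');t=cam('top')
print(ctrl.get_obs()['tool_pos'],proj(s,ctrl.get_obs()['tool_pos']))
print(onz(w,(289,139),.106), tri([w,s],[(289,139),(242.7,217)]), tri([w,t],[(289,139),(325.5,231.7)]))
print(proj(w,(.5474,-.0195,.106)))
for p in [(256,118),(330,118)]: print(onz(w,p,.006)) # green near outer corners
crop(w,'pics/w6.png',230,60,350,180,5)
```

```text
[0.5570093  0.0289998  0.31151946] [245.12576822  73.38436008]
[ 0.54289488 -0.01624565  0.106     ] (array([ 0.54604272, -0.01549767,  0.10399834]), [0.003240619072794316, 0.0032406190727940825]) (array([ 0.54349031, -0.01809811,  0.1291984 ]), [0.00014592579509048906, 0.0001459257950904313])
[284.48333994 136.4011721 ]
[ 0.58207893 -0.04058903  0.006     ]
[ 0.48301595 -0.02941412  0.006     ]
```

View pics/w6.png

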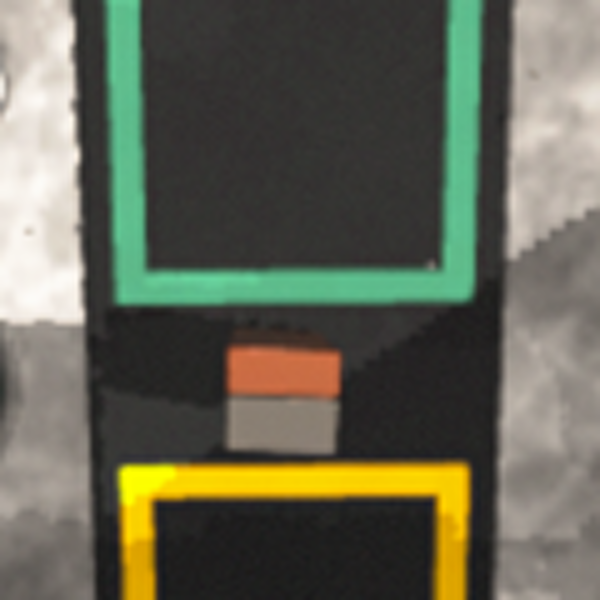

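```bash
python3 -m pendant '[[-0.004,0.007,0.05,0,0,0,-1],[-0.004,0.007,0.1,0,0,0,-1],[-0.004,0.007,0.15,0,0,0,-1],[-0.004,0.007,0.19,0,0,0,-1],[-0.004,0.007,0.222,0,0,0,-1],[-0.004,0.007,0.222,0,0,0,-1],[-0.004,0.007,0.222,0,0,0,-1]]'; python3 -c "
from h import *
w=cam('wrist');cv2.imwrite('pics/w7.png',w['im'])
s=cam('scene');crop(s,'pics/s7.png',150,120,350,270,4)"
```

```text
clock: 7.72
tool_pos: [0.5518, 0.0337, 0.0918]
orientation: [-179.8, -0.1, -96.6]
force: [0.2, -0.3, 0.1]
opening: 0.0002
```

View pics/w7.png

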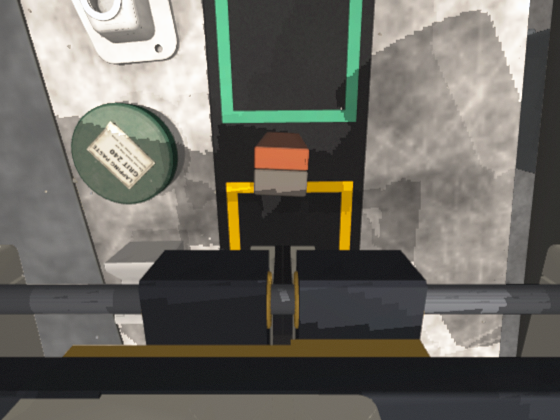

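View pics/s7.png

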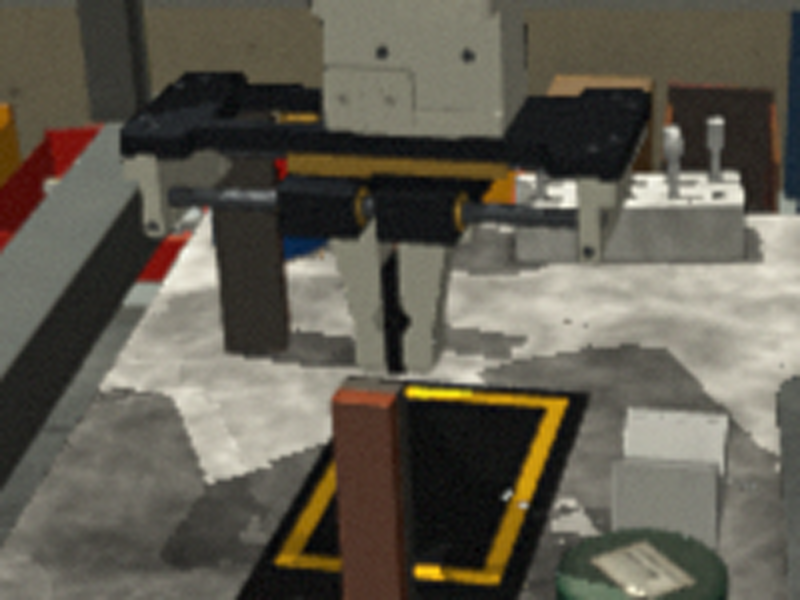

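Fingertips are shut behind the stone and centred on it. Next is the slow push near the top, along tool +x.

```bash
python3 -m pendant '[[0.012,0,0.004,0,0,0,-1],[0.022,0,0.004,0,0,0,-1],[0.027,0,0.004,0,0,0,-1],[0.030,0,0.004,0,0,0,-1],[0.033,0,0.004,0,0,0,-1],[0.036,0,0.004,0,0,0,-1],[0.039,0,0.004,0,0,0,-1],[0.042,0,0.004,0,0,0,-1]]'; python3 -c "
from h import *
w=cam('wrist');cv2.imwrite('pics/w8.png',w['im'])
s=cam('scene');crop(s,'pics/s8.png',150,150,350,300,4)"
```

```text
clock: 8.82
tool_pos: [0.5455, -0.0086, 0.0853]
orientation: [-180.0, -0.2, -96.7]
force: [-0.7, -0.4, 0.1]
opening: 0.0006
```

View pics/s8.png

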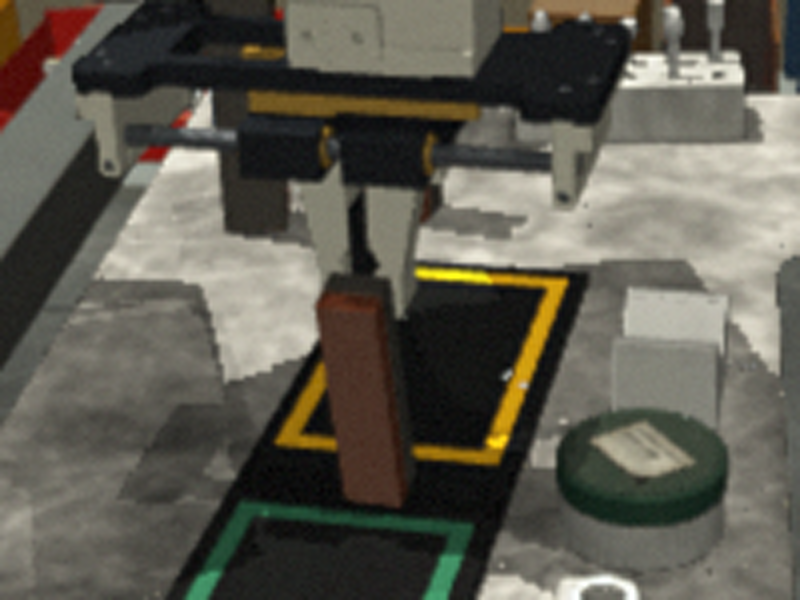

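The stone is tipping about its foot edge towards green, with its top at (350,285) in the crop. I'll keep going gently.

```bash
python3 -m pendant '[[0.003,0,0,0,0,0,-1],[0.006,0,0,0,0,0,-1],[0.009,0,0,0,0,0,-1],[0.012,0,0,0,0,0,-1],[0.014,0,0,0,0,0,-1],[0.014,0,0,0,0,0,-1]]'; python3 -c "
from h import *
s=cam('scene');crop(s,'pics/s9.png',150,150,350,300,4)"
```

```text
clock: 9.68
tool_pos: [0.5439, -0.0225, 0.0854]
orientation: [-180.0, -0.2, -96.7]
force: [0.8, 0.9, 0.5]
opening: 0.0001
```

View pics/s9.png

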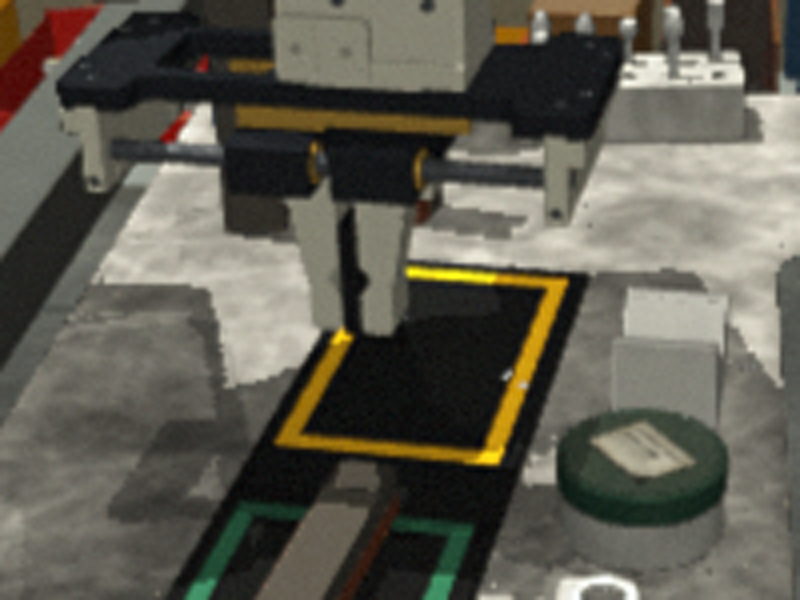

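It toppled where it stood. I'll back off and measure the stone as it lies.

```bash
python3 -m pendant '[[-0.025,0,0,0,0,0,-1],[-0.05,0,0,0,0,0,-1],[-0.05,0,0,0,0,0,-1]]'; python3 -c "
from h import *
w=cam('wrist');cv2.imwrite('pics/w10.png',w['im'])
s=cam('scene');crop(s,'pics/s10.png',150,200,350,360,3.7)
t=cam('top');crop(t,'pics/t10.png',225,155,425,285,4)"
```

```text
clock: 10.1
tool_pos: [0.5502, 0.0286, 0.0852]
orientation: [-179.9, -0.2, -96.6]
force: [0.1, 0.4, -0.1]
opening: 0.0003
```

View pics/w10.png

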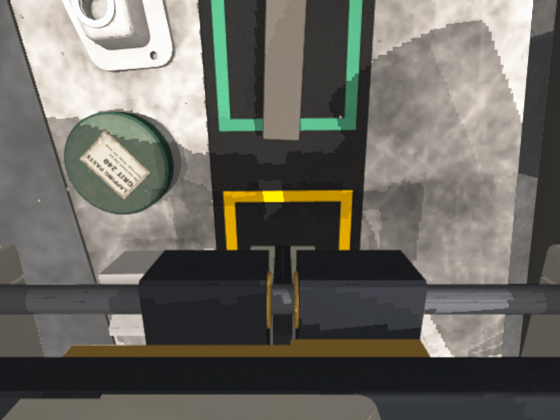

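View pics/s10.png

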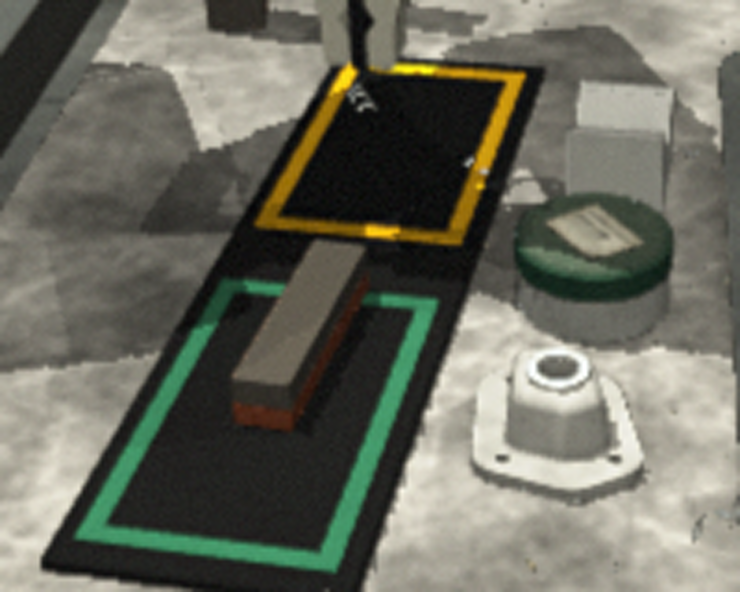

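View pics/t10.png

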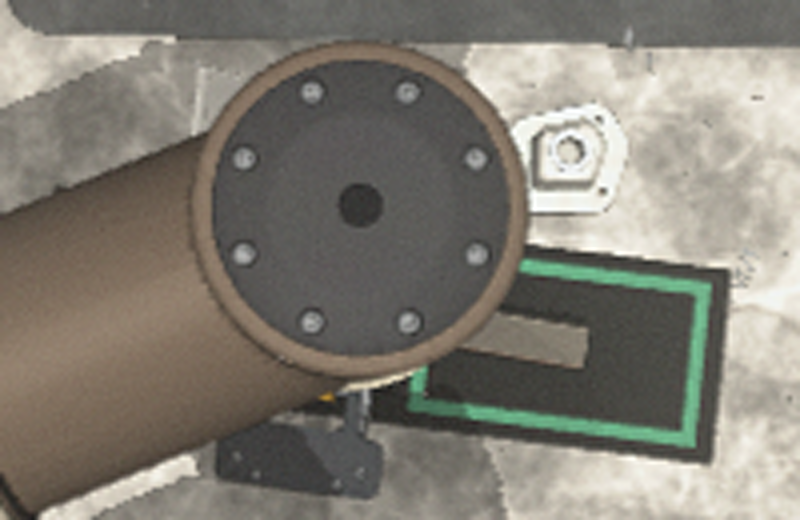

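Run:
```python
from h import *
w=cam('wrist');s=cam('scene');t=cam('top')
S=lambda u,v:(150+u/3.7,200+v/3.7);T=lambda u,v:(225+u/4,155+v/4)
P=[onz(s,S(*p),.028) for p in [(315,240),(366,246),(296,385),(231,378)]]
print(np.array(P).round(4)); f=(P[0]+P[1])/2;h=(P[2]+P[3])/2;d=h-f;print(f,h,np.linalg.norm(d),np.degrees(np.arctan2(d[1],d[0])))
a,b=onz(t,T(589,325),.028),onz(t,T(582,370),.028);print("top head",a,b,(a+b)/2)
print("wrist foot",onz(w,(263,138),.028),onz(w,(299,139),.028))
print("clock",ctrl.get_obs()['clock'])
```

```text
[[ 0.5358 -0.0323  0.028 ]
 [ 0.5582 -0.0356  0.028 ]
 [ 0.5457 -0.132   0.028 ]
 [ 0.5203 -0.1293  0.028 ]]
[ 0.54702155 -0.03392302  0.028     ] [ 0.53303524 -0.1306712   0.028     ] 0.09775391405345 -98.22592311446148
top head [ 0.54138509 -0.13261593  0.028     ] [ 0.51577475 -0.12876675  0.028     ] [ 0.52857992 -0.13069134  0.028     ]
wrist foot [ 0.55436648 -0.03301614  0.028     ] [ 0.53132865 -0.02966528  0.028     ]
clock 10.4
```

```bash
python3 -m pendant '[[0,0,0.03,0,0,0,-1],[0,-0.002,0.055,0,0,0,-1],[0,-0.002,0.072,0,0,0,-1],[0,-0.002,0.072,0,0,0,-1]]' && python3 -m pendant '[[0.015,0,0,0,0,0,-1],[0.03,0,0,0,0,0,-1],[0.042,0,0,0,0,0,-1],[0.047,0,0,0,0,0,-1],[0.051,0,0,0,0,0,-1],[0.055,0,0,0,0,0,-1],[0.059,0,0,0,0,0,-1],[0.063,0,0,0,0,0,-1],[0.067,0,0,0,0,0,-1],[0.071,0,0,0,0,0,-1],[0.071,0,0,0,0,0,-1]]'; python3 -c "
from h import *
w=cam('wrist');cv2.imwrite('pics/w11.png',w['im'])
s=cam('scene');crop(s,'pics/s11.png',150,200,350,360,3.7)"
```

```text
clock: 10.9
tool_pos: [0.5508, 0.0261, 0.012]
orientation: [179.9, -0.2, -96.7]
force: [-1.0, -0.2, 0.3]
opening: 0.0001
clock: 12.28
tool_pos: [0.5431, -0.0441, 0.0133]
orientation: [-180.0, -0.2, -96.7]
force: [0.1, -0.7, -0.6]
opening: 0.0004
```

View pics/w11.png

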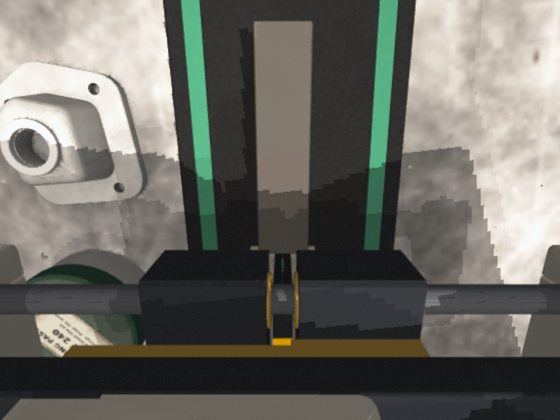

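View pics/s11.png

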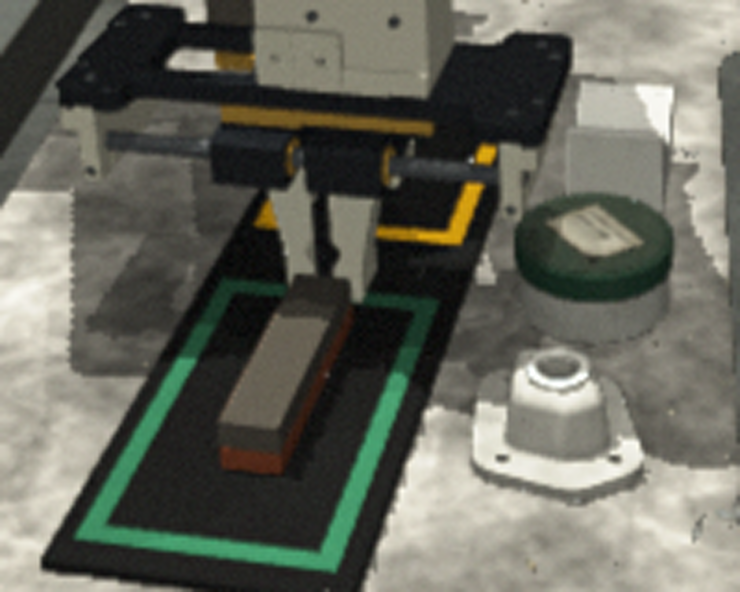

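The stone is tracking straight, centred between the green lines (wrist view: stone 255–311, lines ~205/375). About 17 mm to go.

```bash
python3 -m pendant '[[0.003,0,0,0,0,0,-1],[0.007,0,0,0,0,0,-1],[0.011,0,0,0,0,0,-1],[0.015,0,0,0,0,0,-1],[0.018,0,0,0,0,0,-1],[0.018,0,0,0,0,0,-1]]' && python3 -m pendant '[[-0.02,0,0,0,0,0,-1],[-0.06,0,0,0,0,0,-1],[-0.11,0,-0.02,0,0,0,-1],[-0.16,0,-0.07,0,0,0,-1],[-0.19,0,-0.12,0,0,0,-1],[-0.2,0,-0.18,0,0,0,-1],[-0.2,0,-0.18,0,0,0,-1]]'; python3 -c "
from h import *
w=cam('wrist');cv2.imwrite('pics/w12.png',w['im'])
s=cam('scene');crop(s,'pics/s12.png',150,200,350,360,3.7)
t=cam('top');crop(t,'pics/t12.png',225,155,425,285,4)"
```

```text
clock: 13.12
tool_pos: [0.5413, -0.0618, 0.0135]
orientation: [-180.0, -0.2, -96.7]
force: [0.1, 0.5, 0.2]
opening: 0.0006
clock: 14.0
tool_pos: [0.5673, 0.1409, 0.1985]
orientation: [-179.5, 0.1, -96.5]
force: [0.1, -0.2, -1.2]
opening: 0.0005
```

View pics/s12.png

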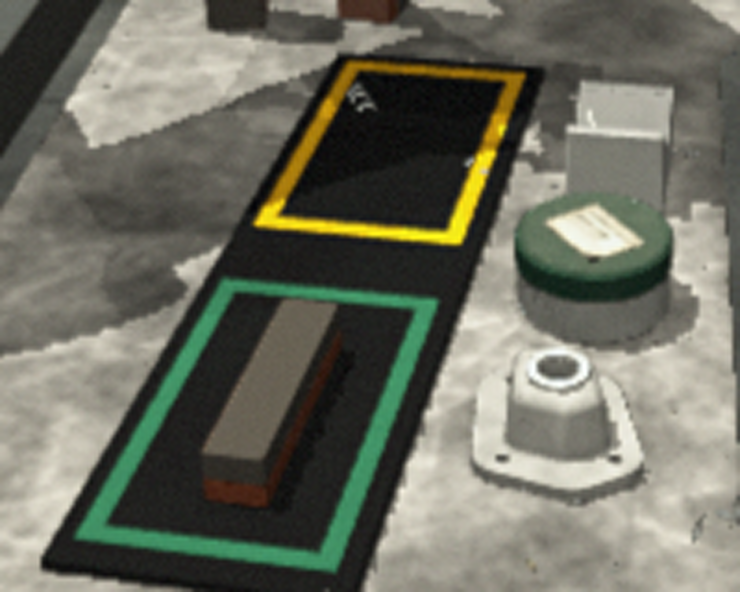

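View pics/t12.png

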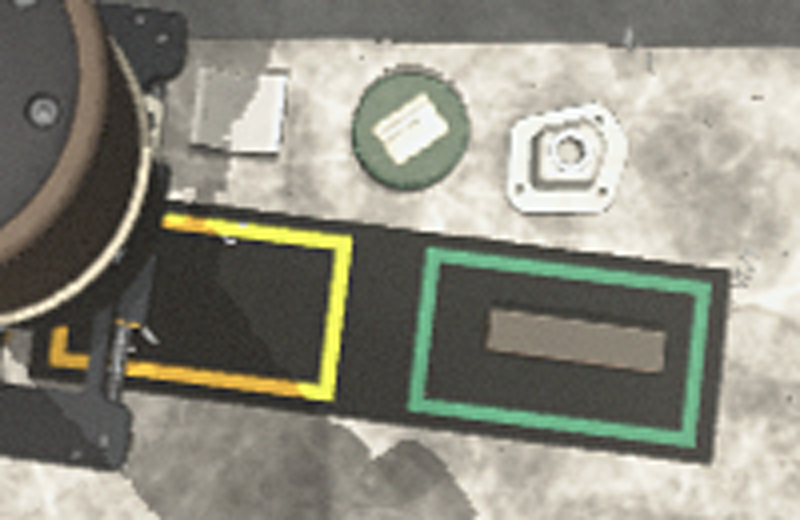

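View pics/w12.png

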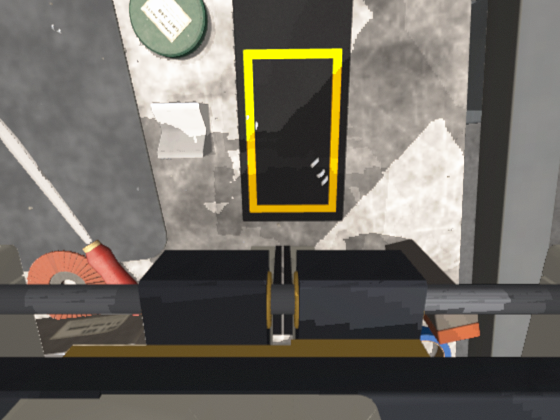

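Run:
```python
from h import *
s=cam('scene');t=cam('top')
S=lambda u,v:(150+u/3.7,200+v/3.7);T=lambda u,v:(225+u/4,155+v/4)
def loc(c,M,st,gr):
    g=np.array([onz(c,M(*p),.006) for p in gr]);C=g.mean(0);u=(g[1]+g[2]-g[0]-g[3]);u/=np.linalg.norm(u);n=np.array([-u[1],u[0],0])
    for p in st:
        d=onz(c,M(*p),.028)-C;print((1000*d@u).round(1),(1000*d@n).round(1))
print("top along(+-75) across(+-40)");loc(t,T,[(490,309),(664,332),(662,371),(487,350)],[(428,247),(713,284),(697,447),(409,410)])
print("scene");loc(s,S,[(284,297),(337,303),(268,461),(203,453)],[(438,298),(335,571),(77,537),(225,279)])
o=ctrl.get_obs();print(o['clock'],o['qvel'].round(2),o['force'])
```

```text
top along(+-75) across(+-40)
-46.4 14.8
52.9 14.5
54.2 -7.6
-45.4 -8.5
scene
-42.5 -7.0
-42.0 15.3
56.6 16.8
56.4 -7.5
14.25 [-0.36  0.33  0.16  0.15 -0.12 -0.02] [ 0.72917553  0.30416415 -1.34266558]
```

Both views put the whole stone inside the opening, with at least 18 mm to spare lengthwise and 23 mm sideways. The bystanders are unmoved, so I'm handing in.

```bash
python3 -c "
from plant import ctrl
print(ctrl.close_job())"
```

```text
the job is handed in; nothing more can be done
None
```

The stone lies flat inside the green frame, and I handed the job in at about 14.3 s of the 38 s allowed. With the fingers shut, I pushed it near its top. It tipped over where it stood, towards green. I then pushed it about 38 mm by its foot end, backed off and raised the tool, so the robot is touching nothing.

- **Stone position:** measured against the opening (±75 mm along, ±40 mm across), the stone spans about -46 to +54 mm along and -8 to +15 mm across in the top view. The scene view gives -42 to +57 mm and -7 to +17 mm. The two views differ by about 4 mm along the frame, but both leave at least 18 mm of clearance on every side.
- **Bystanders:** the tin, V block and casting sit at the same pixels as at the start. The wrist force read about 1 N or less at the end of each move.
- **Guard panel:** a see-through panel stood between the arm and the work. My first estimate of its height, 0.39 m, was wrong: the wrist camera showed it going past 0.5 m. Positions computed from the wrist and top cameras together were also 2–7 cm off there. I tucked the arm in and swung past behind the panel instead of over it, and nothing was touched.

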